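# Lock the games chest and put its key away

### The job

Lock the wooden games chest: take the key from its wooden block, push it fully into the lock on the lid, turn it clockwise (seen from above) until it comes firmly against its stop, turn it back home and draw it out. Be gentle, never force the key, leave the locking tongue where the key has put it, do not touch the tongue with the fingers, leave the other things on the table alone, and finish with the key standing fully down in its block as you found it.

Things in the scene. Friction and masses are not known exactly. Their poses are not given: they have to be found in the camera images.
- key: Loose steel key standing upright, 66 mm tall, 60 g. Origin: tip of the round shank, on its axis; z up to the head, x towards the bit. Shank 8 mm across, 25 mm long, its last 5 mm tapering to 3.6 mm. Round shoulder 18 mm across, 25 to 30 mm above the tip. At the start it hangs by the shoulder in the block's well, tip 17 mm above the table, bit pointing away from the robot (within 35 degrees).
- key_head (a point): Grip point, on the key's axis 52 mm above its tip, in the grey plastic head: a plate 34 mm wide (key's x), 9 mm thick (key's y; grip across it from above), from 30 to 66 mm above the tip, with a small lug on the +x edge, the side of the bit.
- key_bit (a point): Outer end of the flat bit, 13 mm above the tip. The bit is 4 mm thick (key's y), runs from the shank to 15 mm from the axis along the key's +x, from 7 to 19 mm above the tip.
- block: Fixed wooden key block, 54 mm by 54 mm and 42 mm high, on a 66 mm square foot. Origin on the table under the well's reference point; z up.
- well (a point): The place of the key's axis in the top face (42 mm above the table) of the block. The well is 26 mm (along the block's x, from -7 to +19 mm) by 13 mm (y, +-6.5 mm) and 36 mm deep. The key hangs here with its shoulder on the top face, bit towards the block's +x; the tip is then 17 mm above the table.
- chest: Fixed wooden games chest, 240 mm (x) by 302 mm (y), 70 mm high, with an aluminium rim lock, 60 mm square and 34 mm high, on its lid, and a steel keep (bridge 66 mm wide, 26 mm high) on the ledge on the -y side. Origin: centre of its underside; z up, +x away from the robot (within 18 degrees).
- keyhole (a point): Centre of the keyhole in the top of the lock's 4 mm cover, 104 mm above the table; axes as the chest's. 10 mm wide for the shank, with a slot 6 mm wide for the bit running to 17 mm along +x. Home: key's +x along this +x; only so does the bit pass. Fully in, the shoulder rests on the cover, tip 25 mm below it; the bit then has 2 mm of play up and down and the shank 1 mm sideways.
- works: Lock works in the case, fixed, set differently in each lock; origin on the keyhole's axis, 70 mm above the table. Turned clockwise the bit first runs free, then pushes the tongue against 0.05 N m of friction (4 N at the bit), then meets a hard stop 50 to 85 degrees from home, to be felt. There 0.12 to 0.2 N m (9 to 15 N) is firm; over 25 N on the works or 35 N on the chest is forcing.
- tongue (a joint): Angle (rad) of the locking tongue, a flat steel bar 10 mm wide turning on the keyhole's axis, 10 to 14 mm above the lid, reaching 90 mm out: 0 unlocked, grows clockwise from above, 0.7 at its stop, under the keep. The key only pushes it towards locked; it stays where it is left when the key turns back.
- tongue_tip (a point): Outer end of the tongue, 90 mm from the keyhole's axis.
- brick_a: Loose bystander: plain wooden block 70 x 45 x 30 mm, origin under its centre.
- brick_b: Loose bystander: plain wooden block 70 x 45 x 30 mm, origin under its centre.
- cup: Loose bystander: white mug, 76 mm across, 85 mm high.
- glue: Loose bystander: small white glue bottle, 36 mm across, 100 mm high.
- jar_lid: Loose bystander: flat grey lid, 60 mm across, 12 mm high.
- driver: Loose bystander: screwdriver 150 mm long lying on the table.
Mind the look-alikes: they are no part of the job. What is shaped like the key but green is not meant.

How it is judged:
By the outcome, as a careful person would: the job done as asked, in the order asked, and still so for the second after the job is handed in, with the robot touching nothing.
It also fails if it takes over 72 s, if anything falls off the work surface, if the arm or the gripper's body presses on something with over 40 N, if the wrist force passes 120 N, or if a joint passes its speed limit or range.

### The arm

A 6-joint arm with a two-finger parallel gripper is mounted at the origin on the work surface. World frame = base frame: x ahead of the robot, y to its left, z up, the work surface at z = 0. Lengths are in m, angles in rad, forces in N, time in s.
With the tool pointing down it reaches from about 0.35 to 0.775 m from the base axis. Payload 5.5 kg.
Tool frame: the origin (TCP) lies where the fingers leave the gripper's body, on its centre line; the fingertips stand env.tip_reach ahead of it and the grasp point (between the pads) lies 54 mm ahead of it (env.tip_reach is the distance from the TCP to the fingertips, in m); z points along the fingers, y is the line along which they close (so a half turn about z gives the same grasp; the last joint's range is limited). The gripper opens to 85 mm and grips with 20 to 120 N. Pads are 22 mm wide; open, the fingers measure 114 mm over their backs; the gripper's body (76 mm by 85 mm) begins 54 mm behind the grasp point. The pads swing forward as they close: fully open they stand 13 mm farther back than shut.
Start: joints at [0.969, 0.313, 0.046, 1.304, 0, 1.431], TCP at [0.256, 0.515, 0.304] pointing down, gripper open.
Joint ranges: [-2.76, 2.76], [-0.86, 1.69], [-1.03, 1.26], [-2.2, 2.34], [-1.47, 1.5], [-3.14, 3.14]. Speed limits (rad/s): [2.57, 2.57, 3.14, 3.14, 3.14, 3.14].

### API

Orientations are given as a unit quaternion [w, x, y, z].
In Python, from workcell import status, optics, hand_in, env gives the robot as it stands.
- The arm moves only by the shell command python3 -m handwheel 'ROWS' [FORCE]. ROWS is a JSON object whose one key "deltas" holds a list of rows, each a list of 5 numbers: the opening, from -1 (shut) to 1 (fully open), then the shift along the tool's x, y, z in units of 40 mm (1.0 is 40 mm), then the turn about the tool's z in units of 10 degrees (1.0 is 10 degrees). In form: {"deltas": [[jaw, x, y, z, roll], ...]}. A call has 1 to 20 rows; each row shifts and turns the commanded pose from where the row before left it, along the tool's axes as they then stand; what a row does not reach is not made up. A row lasts 1/8 s, in which the tool goes at most 62.5 mm and 10.7 degrees, less where a joint would pass 70% of its speed; a pose out of reach is approached as far as the arm can. A call is refused whole if a number of a shift passes 1 or a number of a turn 1, either way. A call with a gripper value outside its range is refused whole. The fingers move at their own pace and stop on an object; FORCE is the grip in N (left out, the last holds). Time passes only in rows, so rows that do not move let the fingers close. It gives the time, the measured TCP pose, the force, the opening and the grip force at its end, in the units of the state.
- status.get_state(): the state, without advancing time (a new reading comes with each control period).
- optics.read_camera(name): name is "scene" or "side" or "wrist"; returns a dict with "frame" (400x640x3 uint8, red, green, blue), "depth" (400x640 float32, m along the optical axis (not along the pixel's ray), 0 where there is no reading), "vfov" (degrees; the focal length in pixels is half the picture's height over the tangent of half this angle, whatever the lens; pixels are square), "cx", "cy" (the principal point, pixels), "origin" and "attitude" of the camera in the world. Camera axes: x right, y down, z forward; pixel columns grow to the right and rows downward; lengths in m; the calibration is good to about 2 mm. A picture is of the moment at which its call begins.
- hand_in(): hands the job in; it is judged then, once.
The state is a dict: "clock": time; "joint_pos": joint angles; "qvel": joint speeds; "tau": joint torques, N m; "tcp_pos": TCP position; "orientation": TCP orientation; "wrist_force": force on the tool from outside, world axes, zero at the start; "ft_torque": the same for the moment, N m; "finger_gap": finger opening in m; "grip_force": force on a finger pad.
Only numpy, scipy, OpenCV 4.12 (cv2) and the standard library are available. Lean on these libraries where they do the work, as an engineer would, in place of code of your own. Each camera call takes 0.05 s, during which the arm holds its last target. There are 200 camera calls.

## Working session

There is one attempt and no reset: what is moved stays moved. The work goes in short steps, Python scripts to look and compute and a shell command to move; the robot and the scene stay as the last step left them, time stands still between calls to the robot, and variables do not carry over. Pictures are saved under pics/ and viewed, at most 10 in all, crops included, and the job is handed in when it is done.

```bash
mkdir -p pics; ls; cat > h.py <<'E'
import numpy as np, cv2
from scipy.spatial.transform import Rotation as R
from workcell import status, optics, hand_in, env
def cam(n):
    c=optics.read_camera(n); c['f']=200/np.tan(np.radians(c['vfov'])/2)
    a=np.array(c['attitude'],float); c['R']=R.from_quat(a[[1,2,3,0]]).as_matrix() if a.size==4 else a.reshape(3,3)
    c['o']=np.array(c['origin'],float); return c
def ray(c,u,v): return c['R']@np.array([(u-c['cx'])/c['f'],(v-c['cy'])/c['f'],1.])
def plane(c,u,v,z):
    d=ray(c,u,v); return c['o']+d*(z-c['o'][2])/d[2]
def dpt(c,u,v): return c['o']+ray(c,u,v)*c['depth'][int(round(v)),int(round(u))]
def cloud(c):
    v,u=np.mgrid[:400,:640]; d=c['depth']; p=np.stack([(u-c['cx'])/c['f']*d,(v-c['cy'])/c['f']*d,d],-1)
    return p@c['R'].T+c['o']
def proj(c,p):
    q=c['R'].T@(np.array(p)-c['o']); return q[:2]/q[2]*c['f']+[c['cx'],c['cy']]
def save(c,n): cv2.imwrite('pics/'+n,c['frame'][...,::-1])
E
python3 - <<'E'
from h import *
print(env.tip_reach,status.get_state())
for n in("scene","side","wrist"):
    c=cam(n); save(c,n+'0.png'); print(n,c['o'],c['attitude'],c['vfov'],c['cx'],c['cy'])
E
```

```text
pics
0.0726 {'clock': 0.0, 'joint_pos': array([9.69395372e-01, 3.13992532e-01, 4.49573252e-02, 1.30357124e+00,
       4.65324128e-07, 1.43120064e+00]), 'qvel': array([ 6.25720820e-04, -5.37880602e-04,  1.09855962e-03,  5.82332445e-04,
        4.66814399e-05, -7.64055832e-04]), 'tau': array([ 2.77264953e-04, -4.80625892e+01,  2.98534155e+01,  1.94489595e-02,
       -2.23346615e-04, -9.47483159e-06]), 'tcp_pos': array([0.25598967, 0.51444985, 0.30300436]), 'orientation': array([-3.27920639e-04,  2.28856200e-01,  9.73459820e-01, -8.43563848e-04]), 'wrist_force': array([-0.90534083, -0.02389972,  0.23810497]), 'ft_torque': array([ 0.01624729, -0.00031734, -0.0248914 ]), 'grip_force': 0.0, 'finger_gap': 0.08550880778832598}
scene [1.00164016 0.04398371 0.72407885] [-0.19086659  0.54022384  0.77461309 -0.26777364] 55.59616628013918 318.7806068816034 192.68746797586203
side [0.37004519 0.56001568 0.94290339] [ 0.03519719 -0.09881029  0.93229498 -0.34615567] 48.96966717976673 318.1790272219413 193.64354055098713
wrist [0.1869286  0.54857161 0.37223578] [0.13292006 0.83974021 0.52023857 0.08074942] 63.99489426595123 317.662791004989 198.94883339306054
```

View pics/scene0.png

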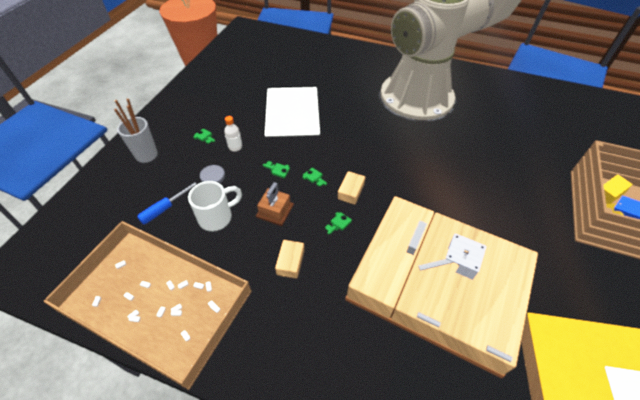

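View pics/side0.png

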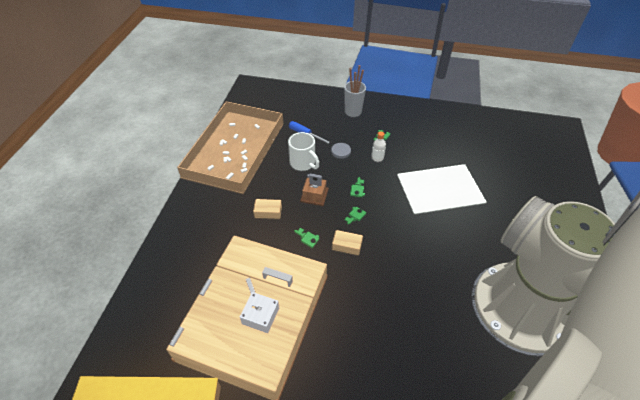

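The scene picture shows the block with the grey-headed key at about (273,203), the chest with its lock at (466,252) and the keep at (417,237). The tongue runs to (420,267), and the look-alikes are green. In the side picture the block is at (315,190) and the lock at (260,310).

```bash
python3 - <<'E'
from h import *
for n,pts in (("scene",dict(key=(272,192),blk=(268,208),lock=(480,245),hole=(466,253),keep=(417,237),tt=(420,267),lid=(470,310),b1=(351,186),b2=(290,258),cup=(212,205),g1=(276,170),g2=(314,178),g3=(339,223))),("side",dict(key=(316,181),blk=(315,200),lock=(268,318),hole=(258,309),keep=(278,275),tt=(249,281),lid=(240,270),b1=(348,242),b2=(267,209),g1=(358,188),g2=(355,215),g3=(308,239)))):
    c=cam(n)
    print(n)
    for k,(u,v) in pts.items(): print(k,dpt(c,u,v).round(3))
    # lock cover centroid: points with z near .104
    P=cloud(c)
    (cx,cy)=pts['lock']
    m=np.zeros((400,640),bool); m[cy-45:cy+45,cx-45:cx+45]=1
    m&=(abs(P[...,2]-.104)<.006); q=P[m]; print('cover',m.sum(),q.mean(0))
    r=cv2.minAreaRect((q[:,:2]*1000).astype(np.float32)); print(r)
    x,y=pts['key']; a=c['frame'][y-40:y+45,x-60:x+60]; b=c['frame'][cy-45:cy+40,cx-70:cx+50]
    cv2.imwrite(f'pics/{n}1.png',cv2.resize(np.hstack([a,b])[...,::-1],None,fx=3.3,fy=3.3,interpolation=cv2.INTER_CUBIC))
E
```

```text
scene
key [ 0.553 -0.224  0.078]
blk [ 0.573 -0.228  0.042]
lock [0.551 0.207 0.104]
hole [0.566 0.188 0.087]
keep [0.57  0.093 0.096]
tt [0.624 0.112 0.084]
lid [0.67  0.212 0.072]
b1 [ 0.439 -0.076  0.032]
b2 [ 0.665 -0.137  0.031]
cup [ 0.588 -0.369  0.007]
g1 [ 0.44  -0.271  0.013]
g2 [ 0.432 -0.172  0.014]
g3 [ 0.536 -0.073  0.012]
cover 941 [0.57702137 0.18329986 0.10444591]
((574.5240478515625, 183.1025390625), (60.30032730102539, 62.76621627807617), 82.04264068603516)
side
key [ 0.541 -0.225  0.063]
blk [ 0.538 -0.2    0.012]
lock [0.548 0.2   0.105]
hole [0.579 0.176 0.082]
keep [0.557 0.094 0.094]
tt [0.618 0.116 0.082]
lid [0.651 0.086 0.069]
b1 [ 0.425 -0.069  0.03 ]
b2 [ 0.653 -0.127  0.03 ]
g1 [ 0.429 -0.273  0.007]
g2 [ 0.422 -0.17   0.014]
g3 [ 0.528 -0.068  0.012]
cover 797 [0.57163329 0.18440844 0.10317872]
((567.4745483398438, 151.46841430664062), (126.28729248046875, 60.78752517700195), 81.72798919677734)
```

View pics/scene1.png

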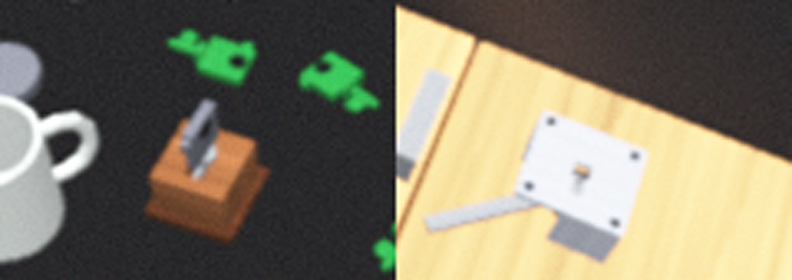

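The crops show the key's grey plate upright in the block, bit side towards the camera. The lock cover has its slot at crop (582,178), pointing roughly +x, with chest yaw about -8°. Next I'll work out the wrist camera's geometry and the first move.

```bash
cat >> h.py <<'E'
def tool():
    s=status.get_state(); q=s['orientation']; return s,R.from_quat(q[[1,2,3,0]]).as_matrix(),s['tcp_pos']
def psi(T): return np.degrees(np.arctan2(T[1,0],T[0,0]))
def delta(target,T,p): return T.T@(np.array(target)-p)/.04
E
python3 - <<'E'
from h import *
s,T,p=tool(); c=cam('wrist')
print('cam in tool',T.T@(c['o']-p),'axis',T.T@c['R'][:,2],'right',T.T@c['R'][:,0])
print(psi(T))
# block top measure in scene+side: dark-key plate & block top
for n in('scene','side'):
    c=cam(n);P=cloud(c)
    near=(abs(P[...,0]-.55)<.05)&(abs(P[...,1]+.225)<.05)
    q=P[near&(abs(P[...,2]-.042)<.004)]; print(n,'top',len(q),q.mean(0),cv2.minAreaRect((q[:,:2]*1000).astype(np.float32)))
    q=P[near&(P[...,2]>.058)]; 
    print('head',len(q),q.mean(0),q.max(0)); d=q[:,:2]-q[:,:2].mean(0); U,S,V=np.linalg.svd(d); print(S,np.degrees(np.arctan2(V[0,1],V[0,0])))
print(delta([.52,-.225,.303],T,p))
E
```

```text
cam in tool [ 0.07706044 -0.00037295 -0.06913194] axis [-0.30744914 -0.00101202  0.95156398] right [-1.05712423e-04  9.99999465e-01  1.02937216e-03]
153.54020271913674
scene top 355 [ 0.55285647 -0.22387984  0.04235799] ((547.9192504882812, -227.58468627929688), (54.99961471557617, 55.225341796875), 88.661376953125)
head 129 [ 0.54961276 -0.22630576  0.07559773] [ 0.56784693 -0.22264372  0.08573641]
[0.12589243 0.02829979] -6.107166185601425
side top 193 [ 0.54607807 -0.21945923  0.04130132] ((546.224853515625, -226.56394958496094), (56.6948127746582, 55.10255432128906), 89.1839828491211)
head 106 [ 0.54386683 -0.22580752  0.073889  ] [ 0.5648666  -0.2205711   0.08637709]
[0.11181203 0.02643149] 173.7533819271073
[-14.14473293 -13.61432432   0.0220009 ]
```

```bash
python3 -m handwheel '{"deltas": [[1,-0.943,-0.908,0,0],[1,-0.943,-0.908,0,0],[1,-0.943,-0.908,0,0],[1,-0.943,-0.908,0,0],[1,-0.943,-0.908,0,0],[1,-0.943,-0.908,0,0],[1,-0.943,-0.908,0,0],[1,-0.943,-0.908,0,0],[1,-0.943,-0.908,0,0],[1,-0.943,-0.908,0,0],[1,-0.943,-0.908,0,0],[1,-0.943,-0.908,0,0],[1,-0.943,-0.908,0,0],[1,-0.943,-0.908,0,0],[1,-0.943,-0.908,0,0],[1,0,0,0,-1],[1,0,0,0,-1],[1,0,0,0,0],[1,0,0,0,0]]}'
python3 - <<'E'
from h import *
s,T,p=tool();print(p,psi(T),s['clock'],s['wrist_force'])
c=cam('wrist');P=cloud(c)
near=(abs(P[...,0]-.55)<.06)&(abs(P[...,1]+.225)<.06)
m=near&(abs(P[...,2]-.042)<.005); q=P[m]; print('top',len(q),cv2.minAreaRect((q[:,:2]*1000).astype(np.float32)),q[:,2].mean())
m=near&(P[...,2]>.075); q=P[m]; print('head',len(q),cv2.minAreaRect((q[:,:2]*1000).astype(np.float32)),np.percentile(q[:,2],[50,90,99]))
u,v=proj(c,[.55,-.225,.05]).astype(int);print(u,v)
a=c['frame'][max(v-100,0):v+100,max(0,u-130):u+130];print(max(v-100,0),max(0,u-130));cv2.imwrite('pics/w1.png',cv2.resize(a[...,::-1],None,fx=3,fy=3,interpolation=cv2.INTER_CUBIC))
E
```

```text
clock: 2.78
tcp_pos: [0.52, -0.2249, 0.304]
orientation: [0.0, 0.058, 0.998, -0.0]
wrist_force: [0.7, -0.9, -0.5]
finger_gap: 0.0855
grip_force: 0.0
[ 0.52002363 -0.22491612  0.30397659] 173.38998154861434 2.775 [ 0.70930502 -0.90977728 -0.52832434]
top 1988 ((548.5350952148438, -229.68218994140625), (53.96688461303711, 54.74382781982422), 88.70884704589844) 0.04111164358438491
head 28850 ((533.3566284179688, -225.155517578125), (120.47567749023438, 68.15222930908203), 89.21411895751953) [0.30405288 0.31665665 0.32131528]
322 201
101 192
```

View pics/w1.png

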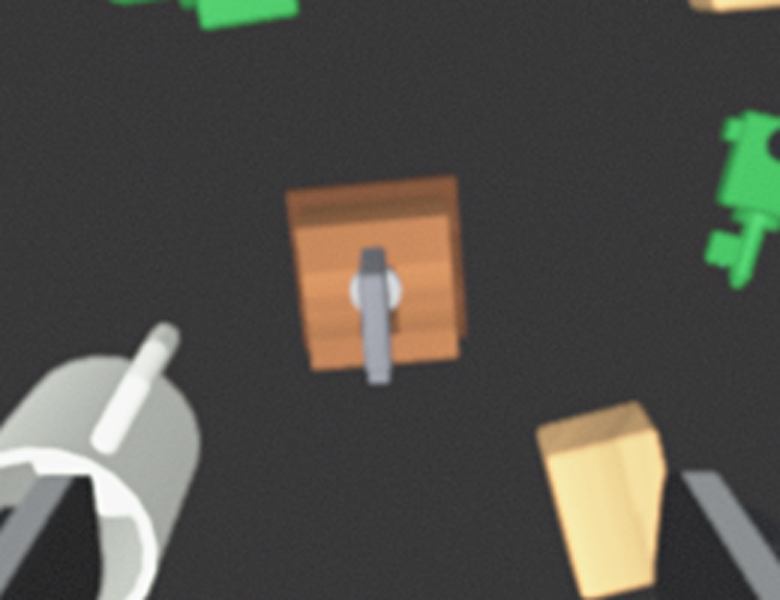

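The wrist picture shows the block top at crop (375,290) with the shoulder ring round (376,290). The head plate runs from (372,250) to (378,380), the cup's handle end is at (165,335), and the finger pads show at the lower corners. Next I'll measure the key precisely.

```bash
cat >> h.py <<'E'
def keymeas(c,xy=(.549,-.226),z=(.074,.092),rad=.03):
    P=cloud(c); n=np.hypot(P[...,0]-xy[0],P[...,1]-xy[1])<rad
    m=n&(P[...,2]>z[0])&(P[...,2]<z[1]); q=P[m]
    t=n&(P[...,2]>z[1]-.013)&(P[...,2]<z[1]); 
    zt=np.percentile(q[:,2],90)
    m2=m&(abs(P[...,2]-zt)<.004)
    ys,xs=np.nonzero(m2); pl=np.array([plane(c,u,v,zt)[:2] for u,v in zip(xs,ys)])*1000
    return zt,m2.sum(),cv2.minAreaRect(pl.astype(np.float32)),pl.mean(0)
E
python3 - <<'E'
from h import *
c=cam('wrist');print(keymeas(c))
P=cloud(c); f=c['frame'].astype(int)
# shoulder ring: bright grey on block top height
n=np.hypot(P[...,0]-.549,P[...,1]+.226)<.02
g=(f.max(2)-f.min(2)<40)&(f.min(2)>150)&n&(P[...,2]<.055)
ys,xs=np.nonzero(g); print(len(xs),xs.min(),xs.max(),ys.min(),ys.max()); 
pl=np.array([plane(c,u,v,.047)[:2] for u,v in zip(xs,ys)])*1000
print('ring',cv2.minEnclosingCircle(pl.astype(np.float32)),P[g][:,2].mean())
# cup extents
w=(f.min(2)>150)&(P[...,2]>.02)&(P[...,2]<.1)&(P[...,1]<-.26); print('cup max y',P[w][:,1].max(), P[w][np.argmax(P[w][:,1])])
E
```

```text
(np.float64(0.08258584304298085), np.int64(311), ((545.5304565429688, -230.1501007080078), (9.11482048034668, 35.05207824707031), 86.27192687988281), array([ 544.6083371 , -230.13058125]))
69 309 325 191 203
ring ((545.6895751953125, -230.05555725097656), 9.03834342956543) 0.045747145865250825
cup max y -0.2627848325167631 [ 0.74188538 -0.26278483  0.04429973]
```

```bash
python3 -m handwheel '{"deltas": [[0,0,0,0,-0.29],[0,-0.65,-0.088,0.5,0],[0,0,0,0.9,0],[0,0,0,0.9,0],[0,0,0,0.8,0],[0,0,0,0,0],[0,0,0,0,0],[0,0,0,0,0]]}'
python3 - <<'E'
from h import *
s,T,p=tool();print(psi(T),p)
c=cam('wrist');k=keymeas(c,(.5457,-.230),rad=.022);print(k)
x,y=k[2][0];print(delta([x/1000,y/1000,.123],T,p))
save(c,'w2.png')
E
```

```text
clock: 3.88
tcp_pos: [0.5467, -0.2307, 0.1819]
orientation: [0.001, 0.031, 1.0, -0.001]
wrist_force: [0.6, -0.1, 0.7]
finger_gap: 0.0428
grip_force: 0.0
176.42608370469068 [ 0.54670716 -0.2306968   0.18185887]
(np.float64(0.08260751973109937), np.int64(847), ((546.01953125, -230.34519958496094), (8.637994766235352, 36.96402359008789), 86.99761199951172), array([ 544.49524675, -230.12291254]))
[0.02212558 0.00984032 1.4713992 ]
```

View pics/w2.png

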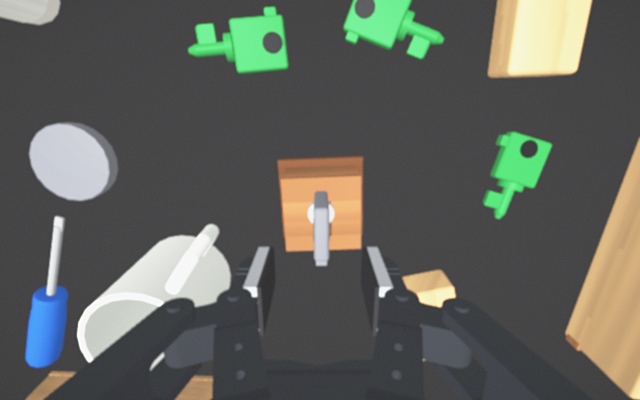

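The picture shows the head plate at (321,228) midway between the pads (260 and 380), with the cup's handle end at (212,230) left of the left finger. I'll check the handle clearance before going down.

```bash
python3 - <<'E'
from h import *
c=cam('wrist');s,T,p=tool()
for u,v in((213,230),(212,238),(205,250),(190,280),(222,262)): 
    q=dpt(c,u,v); print(q.round(3),'tool',(T.T@(q-p)).round(3))
E
```

```text
[ 0.555 -0.307  0.042] tool [-0.013 -0.075  0.139]
[ 0.559 -0.306  0.048] tool [-0.017 -0.075  0.134]
[ 0.564 -0.309  0.056] tool [-0.022 -0.077  0.125]
[ 0.588 -0.325  0.053] tool [-0.047 -0.092  0.129]
[ 0.6   -0.318  0.006] tool [-0.059 -0.084  0.175]
```

```bash
python3 -m handwheel '{"deltas": [[0,0.02,0.01,0.5,0.06],[0,0,0,0.5,0],[0,0,0,0.47,0],[0,0,0,0,0],[-1,0,0,0,0],[-1,0,0,0,0],[-1,0,0,0,0],[-1,0,0,0,0],[-1,0,0,0,0],[-1,0,0,0,0]]}' 60
python3 - <<'E'
from h import *
s,T,p=tool();print(psi(T),p,s)
E
```

```text
clock: 5.22
tcp_pos: [0.5457, -0.2301, 0.1224]
orientation: [0.001, 0.036, 0.999, -0.001]
wrist_force: [-1.4, -0.5, 5.6]
finger_gap: 0.0079
grip_force: 60.5
175.842806425503 [ 0.54567521 -0.23012189  0.12240336] {'clock': 5.225, 'joint_pos': array([-5.34595149e-01,  4.57003525e-01, -2.05349397e-01,  9.06028535e-01,
        1.50041647e-05, -4.62037262e-01]), 'qvel': array([ 5.37742328e-05, -6.61246531e-04, -1.48577051e-03,  8.81605882e-04,
       -1.63369267e-03,  6.57095597e-04]), 'tau': array([-3.25396936e-02, -4.86746085e+01,  2.42821920e+01, -2.59274812e-01,
        3.83414794e-02, -3.41658248e-03]), 'tcp_pos': array([ 0.54567521, -0.23012189,  0.12240336]), 'orientation': array([ 1.06418235e-03,  3.62709500e-02,  9.99341263e-01, -5.70500235e-04]), 'wrist_force': array([-1.3676174 , -0.47801645,  5.5938585 ]), 'ft_torque': array([ 0.00770749,  0.153502  , -0.006317  ]), 'grip_force': 60.46635389328003, 'finger_gap': 0.007941365077367942}
```

```bash
python3 -m handwheel '{"deltas": [[-1,0,0,-0.2,0],[-1,0,0,-0.6,0],[-1,0,0,-0.9,0],[-1,0,0,-0.9,0],[-1,0,0,-0.9,0],[-1,-0.077,0.94,0,0],[-1,-0.077,0.94,0,0],[-1,-0.077,0.94,0,0],[-1,-0.077,0.94,0,0],[-1,-0.077,0.94,0,0],[-1,-0.077,0.94,0,0],[-1,-0.077,0.94,0,0],[-1,-0.077,0.94,0,0],[-1,-0.077,0.94,0,0],[-1,-0.077,0.94,0,0],[-1,-0.077,0.94,0,0],[-1,0,0,0,0.4],[-1,0,0,0,0],[-1,0,0,0,0],[-1,0,0,0,0]]}'
python3 - <<'E'
from h import *
s,T,p=tool();print(psi(T),p,s['clock'],s['wrist_force'])
c=cam('wrist');save(c,'w3.png')
P=cloud(c); m=(abs(P[...,2]-.104)<.005)&(abs(P[...,0]-.57)<.06)&(abs(P[...,1]-.183)<.06)
m=cv2.morphologyEx(m.astype(np.uint8),cv2.MORPH_OPEN,np.ones((5,5)))>0
q=P[m];print(m.sum(),q.mean(0),cv2.minAreaRect((q[:,:2]*1000).astype(np.float32)),proj(c,[.572,.183,.104]))
E
```

```text
clock: 7.72
tcp_pos: [0.6088, 0.1798, 0.2612]
orientation: [0.0, 0.071, 0.997, 0.0]
wrist_force: [-0.1, 0.4, 0.1]
finger_gap: 0.0081
grip_force: 59.6
171.82577293369292 [0.60876034 0.17975416 0.26121702] 7.725 [-0.1344167   0.40130017  0.08437182]
6630 [0.57338368 0.18173991 0.10304508] ((575.1097412109375, 181.46014404296875), (60.14149856567383, 60.45366668701172), 82.39041900634766) [316.44034247 155.31811926]
```

View pics/w3.png

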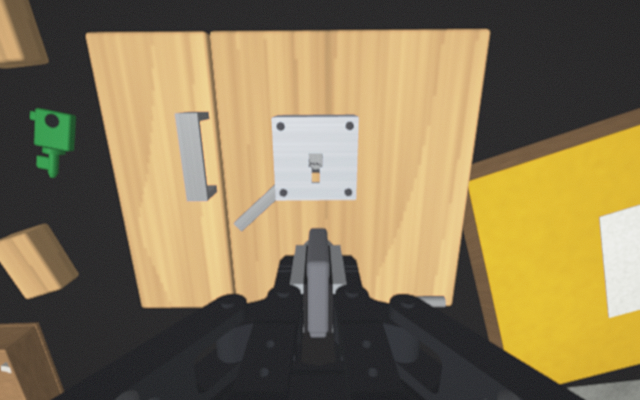

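The picture shows the lock cover between about (273,116) and (358,200). Its keyhole is near (316,160) with the slot running down to (316,182), and the key head is at (318,230-335) between the pads. I'll measure the hole with the same camera and check the camera's lateral bias on the gripped head.

```bash
cat >> h.py <<'E'
def hole(c,guess,zc=.104):
    f=c['frame'].astype(int); 
    u0,v0=proj(c,[*guess,zc]); u0,v0=int(u0),int(v0); w=26
    sub=f[v0-w:v0+w,u0-w:u0+w]; g=sub.min(2)
    bg=np.median(g); m=((g<bg-28)).astype(np.uint8)
    n,l,st,ce=cv2.connectedComponentsWithStats(m,connectivity=8)
    i=1+np.argmax(st[1:,4]); ys,xs=np.nonzero(l==i)
    pl=np.array([plane(c,u+u0-w,v+v0-w,zc)[:2] for u,v in zip(xs,ys)])*1000
    return bg,st[i],pl,cv2.minAreaRect(pl.astype(np.float32)),l==i
E
python3 - <<'E'
from h import *
s,T,p=tool();c=cam('wrist')
bg,st,pl,r,m=hole(c,(.5735,.182));print(bg,st,r)
for row in m: print(''.join('#' if x else '.' for x in row)) if row.any() else 0
# in chest frame
a=np.radians(r[2]); ang=-8
ex=np.array([np.cos(np.radians(-7.8)),np.sin(np.radians(-7.8))]);ey=np.array([-ex[1],ex[0]])
print('x ext',(pl@ex).min(),(pl@ex).max(),'y ext',(pl@ey).min(),(pl@ey).max())
for zz in(.045,.07): print('head edge proj',proj(c,p+T@[.017,0,zz]))
f=c['frame'].astype(int)
for v in(240,260,290): print(v,f[v,300:340].sum(1)//3)
E
```

```text
211.0 [ 19  23  15  29 304] ((581.1365356445312, 180.66354370117188), (10.058371543884277, 20.563077926635742), 81.81922149658203)
....................############....................
....................#############...................
....................#############...................
....................#############...................
....................#############...................
.....................############...................
....................#############...................
.....................############...................
....................#############...................
....................#############...................
...................##############...................
...................###############..................
....................#############...................
.....................###########....................
......................#########.....................
......................#########.....................
......................#########.....................
......................#########.....................
...............
[... 542 characters left out ...]
###......................
x ext 540.9313769325211 561.5361235085442 y ext 252.84776269357025 262.9059225766268
head edge proj [320.16500038 255.10415082]
head edge proj [319.82774688 229.9634392 ]
240 [172 176 181 185 187 184 172 151 120  96  86  86  82  82  83  83  83  83
  81  83  82  82  82  84  81  76  77  94 124 150 167 175 178 179 180 179
 180 177 177 174]
260 [114 116 115 112 100  71  60  78  90  90  91  90  91  91  91  90  90  88
  87  89  88  87  89  89  87  86  79  80  69  55  61  94 111 114 115 115
 116 115 113 114]
290 [131 171 173 125  72  53  55  79 112 128 132 133 135 134 134 132 134 134
 132 133 133 132 132 132 129 125 118 106  81  59  52  60 107 164 178 146
  95  53  39  38]
```

```bash
python3 -m handwheel '{"deltas": [[-1,0.915,0.76,0,0],[-1,0,0,0,-1],[-1,0,0,0,-1],[-1,0,0,0,-1],[-1,0,0,0,-1],[-1,0,0,0,-1],[-1,0,0,0,-1],[-1,0,0,0,-1],[-1,0,0,0,-1],[-1,0,0,0,-1],[-1,0,0,0,0],[-1,0,0,0,0],[-1,0,0,0,0]]}'
cat > m2.py <<'E'
from h import *
s,T,p=tool();c=cam('wrist');print(p,psi(T),s['clock'])
P=cloud(c); m=(abs(P[...,2]-.104)<.005)&(abs(P[...,0]-.575)<.045)&(abs(P[...,1]-.182)<.045)
m=cv2.morphologyEx(m.astype(np.uint8),cv2.MORPH_OPEN,np.ones((5,5)))>0
ys,xs=np.nonzero(m); pl=np.array([plane(c,u,v,.104)[:2] for u,v in zip(xs,ys)])*1000
print('cover',m.sum(),P[m][:,2].mean(),cv2.minAreaRect(pl.astype(np.float32)))
bg,st,pl,r,m=hole(c,(.5735,.182));print(st,r)
ex=np.array([np.cos(np.radians(-7.8)),np.sin(np.radians(-7.8))]);ey=np.array([-ex[1],ex[0]])
a,b=(pl@ex).min(),(pl@ex).max();e,f=(pl@ey).min(),(pl@ey).max();print('x',a,b,'y',e,f,'axis',((a+b)/2-6)*ex+(e+f)/2*ey)
E
python3 m2.py
```

```text
clock: 9.45
tcp_pos: [0.5769, 0.2156, 0.2612]
orientation: [0.0, -0.654, 0.756, 0.0]
wrist_force: [-0.3, 0.5, -0.8]
finger_gap: 0.0086
grip_force: 59.6
[0.57685536 0.21556207 0.26115037] -98.2539375076346 9.45
cover 6572 0.1029766428279964 ((575.2744140625, 180.90231323242188), (59.92009735107422, 59.724544525146484), 82.28339385986328)
[  1  21  30  12 233] ((581.4447021484375, 181.0206756591797), (7.999943733215332, 20.829429626464844), 81.74019622802734)
x 541.0884456277939 561.9207409887917 y 254.27183297125237 262.3346013835658 axis [575.51326677 181.87988646]
```

```bash
python3 - <<'E'
from h import *
s,T,p=tool();c=cam('wrist');P=(cloud(c)-p)@T
for v in range(228,345,8):
    r=P[v,290:350]; ok=(abs(r[:,0]-.017)<.004)&(abs(r[:,1])<.012)
    if ok.any(): print(v,np.nonzero(ok)[0][[0,-1]]+290,(r[ok].min(0)*1000).round(1),(r[ok].max(0)*1000).round(1))
# pads
for v in (262,270,280,290): print(v,[(u,*(P[v,u]*1000).round(0)) for u in range(286,352,4)])
E
```

```text
228 [310 325] [18.5 -5.2 72.4] [19.5  2.1 74.7]
236 [308 327] [16.9 -6.  63.3] [19.5  2.9 68.9]
244 [308 327] [17.7 -5.7 54.3] [19.8  2.6 58.7]
252 [307 328] [16.9 -6.  47.9] [19.4  2.9 52.8]
260 [307 328] [17.9 -5.7 41.1] [19.4  2.6 44. ]
268 [307 328] [15.7 -5.6 39.2] [17.1  2.5 41.6]
276 [310 322] [13.2 -4.5 39.1] [13.6  0.2 39.8]
284 [290 349] [ 13.2 -11.7  33.9] [13.5 10.1 34.3]
292 [290 349] [ 13.  -11.2  26.4] [15.1  9.3 29.5]
300 [291 349] [ 13.  -10.6  23.5] [13.9  9.2 24.8]
308 [290 347] [ 13.1 -10.5  19.2] [13.9  8.2 20.4]
316 [290 348] [ 13.1 -10.3  15.3] [13.9  8.1 16.3]
324 [290 349] [14.5 -9.3  5.7] [18.7  7.4 10.8]
332 [290 349] [15.3 -9.1  2.2] [18.9  7.1  6.5]
340 [290 349] [14.8 -8.8  0. ] [18.2  6.9  3.9]
262 [(286, np.float64(8.0), np.float64(-16.0), np.float64(60.0)), (290, np.float64(8.0), np.float64(-14.0), np.float64(60.0)), (294, np.float64(12.0), np.float64(-12.0), np.float64(52.0)), (298, np.float64(12.0), np.float64(-10.0), np.float64(52.0)), (302, np.float64(12.0), np.float64(-8.0), np.float64(53.0)), (306, np.float64(12.0), np.float64(-6.0), np.float64(
[... 3071 characters left out ...]
(9.0), np.float64(-6.0), np.float64(37.0)), (310, np.float64(7.0), np.float64(-5.0), np.float64(40.0)), (314, np.float64(7.0), np.float64(-3.0), np.float64(40.0)), (318, np.float64(6.0), np.float64(-1.0), np.float64(41.0)), (322, np.float64(7.0), np.float64(0.0), np.float64(40.0)), (326, np.float64(6.0), np.float64(2.0), np.float64(41.0)), (330, np.float64(9.0), np.float64(3.0), np.float64(37.0)), (334, np.float64(9.0), np.float64(5.0), np.float64(37.0)), (338, np.float64(12.0), np.float64(6.0), np.float64(32.0)), (342, np.float64(13.0), np.float64(7.0), np.float64(30.0)), (346, np.float64(15.0), np.float64(9.0), np.float64(28.0)), (350, np.float64(14.0), np.float64(10.0), np.float64(29.0))]
```

```bash
python3 -m handwheel '{"deltas": [[-1,0.77,-0.92,0,0],[-1,0,0,0,1],[-1,0,0,0,1],[-1,0,0,0,1],[-1,0,0,0,1],[-1,0,0,0,1],[-1,0,0,0,1],[-1,0,0,0,1],[-1,0,0,0,1],[-1,0,0,0,0.96],[-1,0,0,0,0],[-1,0,0,0,0],[-1,0,0,0,0]]}'
cat >> m2.py <<'E'
Q=(cloud(c)-p)@T*1000
for v in (236,244,252,260):
    r=Q[v,290:350]; ok=(abs(r[:,0]-17)<5)&(abs(r[:,1])<12)&(abs(r[:,2]-55)<20)
    if ok.any():print('key face x',np.median(r[ok,0]),'y',r[ok,1].min(),r[ok,1].max())
k=(abs(Q[...,0]-11)<3)&(abs(Q[...,1])<13)&(abs(Q[...,1])>7)&(abs(Q[...,2]-52)<8);print('pad x',np.median(Q[k],0),Q[k&(Q[...,1]<0)].mean(0),Q[k&(Q[...,1]>0)].mean(0))
E
python3 m2.py
```

```text
clock: 11.18
tcp_pos: [0.6089, 0.1799, 0.2611]
orientation: [-0.0, 0.067, 0.998, 0.0]
wrist_force: [0.3, 0.4, -1.3]
finger_gap: 0.0079
grip_force: 59.6
[0.60888461 0.17991158 0.2611019 ] 172.31761481353246 11.175
cover 6686 0.10304011026555521 ((574.6983032226562, 181.51632690429688), (59.721923828125, 59.81050109863281), 82.24646759033203)
[ 19  23  15  29 315] ((581.2180786132812, 180.58485412597656), (10.042051315307617, 20.552377700805664), 82.32864379882812)
x 541.0473980705475 561.6135835689192 y 252.76486255252865 262.81181166728464 axis [575.27089786 181.39339856]
key face x 16.398076681614633 y -5.557999496302323 3.3346350634195105
key face x 16.49857281685832 y -5.244093433164348 3.0447858982565656
key face x 16.52664833655458 y -5.517519821364754 3.3198378438175027
key face x 16.3487014268059 y -5.231004605969844 3.070641146976613
pad x [ 9.71859692 -8.10276351 51.41474088] [ 9.73735671 -9.38400937 51.74338631] [ 9.69896575  8.30249321 51.41968331]
```

The wrist camera's bias is fixed in the world at about (+1.15, -1.3) mm, read off the pads in both views. That puts the true keyhole at about (574.1, 182.8), in agreement with the scene camera. I'll move above it.

```bash
python3 -m handwheel '{"deltas": [[-1,0.862,-0.043,0,0],[-1,0,0,0.4,0],[-1,0,0,0.4,0],[-1,0,0,0.37,0],[-1,0,0,0,0],[-1,0,0,0,0],[-1,0,0,0,0]]}'
cat > st.py <<'E'
from h import *
s,T,p=tool();tw=s['ft_torque'];print('psi',psi(T).round(2),'p',(p*1000).round(2),'F',s['wrist_force'].round(2),'M',tw.round(3),'gap',round(s['finger_gap'],4),'t',s['clock'])
E
python3 st.py
```

```text
clock: 12.1
tcp_pos: [0.575, 0.1829, 0.2149]
orientation: [0.001, 0.068, 0.998, 0.0]
wrist_force: [0.2, 0.1, -1.2]
finger_gap: 0.008
grip_force: 59.6
psi 172.24 p [575.04 182.9  214.88] F [ 0.16  0.14 -1.17] M [-0.003 -0.024 -0.005] gap 0.008 t 12.1
```

```bash
python3 -m handwheel '{"deltas": [[-1,0.013,0,0.05,0],[-1,0,0,0.05,0],[-1,0,0,0.05,0],[-1,0,0,0.05,0],[-1,0,0,0,0],[-1,0,0,0,0]]}'; python3 st.py
```

```text
clock: 12.85
tcp_pos: [0.574, 0.1829, 0.2063]
orientation: [0.0, 0.068, 0.998, 0.0]
wrist_force: [0.6, -0.4, -0.3]
finger_gap: 0.0084
grip_force: 59.6
psi 172.24 p [574.   182.94 206.3 ] F [ 0.58 -0.44 -0.3 ] M [ 0.027 -0.032  0.026] gap 0.0084 t 12.85
```

```bash
python3 -m handwheel '{"deltas": [[-1,0.01,0,0.05,0],[-1,0,0,0.05,0],[-1,0,0,0.025,0],[-1,0,0,0,0],[-1,0,0,0,0]]}'; python3 st.py
```

```text
clock: 13.48
tcp_pos: [0.5737, 0.183, 0.2013]
orientation: [0.0, 0.068, 0.998, 0.0]
wrist_force: [1.4, -0.6, -1.2]
finger_gap: 0.0084
grip_force: 59.6
psi 172.24 p [573.71 183.   201.28] F [ 1.43 -0.56 -1.19] M [-0.056 -0.246 -0.032] gap 0.0084 t 13.475
```

```bash
python3 -m handwheel '{"deltas": [[-1,-0.02,0,0.0,0],[-1,0,0,0.05,0],[-1,0,0,0.05,0],[-1,0,0,0,0],[-1,0,0,0,0]]}'; python3 st.py
```

```text
clock: 14.1
tcp_pos: [0.5743, 0.1829, 0.1973]
orientation: [-0.0, 0.068, 0.998, 0.0]
wrist_force: [0.6, -0.1, 0.1]
finger_gap: 0.0084
grip_force: 59.6
psi 172.24 p [574.33 182.9  197.3 ] F [ 0.65 -0.12  0.11] M [ 0.021 -0.052 -0.022] gap 0.0084 t 14.1
```

```bash
python3 -m handwheel '{"deltas": [[-1,0,0,0.05,0],[-1,0,0,0.05,0],[-1,0,0,0.05,0],[-1,0,0,0.05,0],[-1,0,0,0.05,0],[-1,0,0,0,0],[-1,0,0,0,0]]}'; python3 st.py
```

```text
clock: 14.98
tcp_pos: [0.5744, 0.1829, 0.1874]
orientation: [0.0, 0.068, 0.998, 0.0]
wrist_force: [0.5, 0.0, -1.0]
finger_gap: 0.0079
grip_force: 59.6
psi 172.24 p [574.44 182.9  187.39] F [ 0.54  0.02 -0.97] M [-0.006 -0.064 -0.002] gap 0.0079 t 14.975
```

```bash
for i in 1; do python3 -m handwheel '{"deltas": [[-1,0,0,0.03,0],[-1,0,0,0.03,0],[-1,0,0,0,0],[-1,0,0,0,0]]}' >/dev/null; python3 st.py; done; python3 -m handwheel '{"deltas": [[-1,0,0,0.02,0],[-1,0,0,0,0],[-1,0,0,0,0]]}' >/dev/null; python3 st.py
```

```text
psi 172.24 p [574.38 182.88 184.9 ] F [-0.27 -0.53 -0.58] M [ 0.024 -0.009 -0.   ] gap 0.0081 t 15.475
psi 172.24 p [574.5  182.91 184.47] F [-1.44 -0.6   2.47] M [-0.058  0.209 -0.057] gap 0.0082 t 15.85
```

```bash
python3 -m handwheel '{"deltas": [[-1,0,0,0.015,0],[-1,0,0,0,0],[-1,0,0,0,0]]}' >/dev/null; python3 st.py
```

```text
psi 172.24 p [574.47 182.92 184.43] F [-2.33 -0.86  6.41] M [-0.118  0.465  0.005] gap 0.0084 t 16.225
```

```bash
python3 -m handwheel '{"deltas": [[-1,0,0,-0.01,0],[-1,0,0,0,0.4],[-1,0,0,0,0.4],[-1,0,0,0,0.4],[-1,0,0,0,0],[-1,0,0,0,0]]}' >/dev/null; python3 st.py; python3 -m handwheel '{"deltas": [[-1,0,0,0,0.4],[-1,0,0,0,0.4],[-1,0,0,0,0.4],[-1,0,0,0,0.4],[-1,0,0,0,0],[-1,0,0,0,0]]}' >/dev/null; python3 st.py
```

```text
psi 160.32 p [574.88 182.94 184.43] F [-0.32 -0.05  5.06] M [-0.073  0.041 -0.019] gap 0.008 t 16.975
psi 144.35 p [575.33 183.3  184.44] F [3.55 2.49 3.8 ] M [ 0.491 -0.626 -0.011] gap 0.0081 t 17.725
```

```bash
python3 -m handwheel '{"deltas": [[-1,-0.012,0.03,0,0],[-1,0,0,0,0],[-1,0,0,0,0]]}' >/dev/null; python3 st.py; python3 -m handwheel '{"deltas": [[-1,0,0,0,0.4],[-1,0,0,0,0],[-1,0,0,0,0]]}' >/dev/null; python3 st.py
```

```text
psi 144.3 p [575.53 183.44 184.44] F [1.23 1.   6.59] M [ 0.088 -0.076 -0.003] gap 0.0084 t 18.1
psi 140.29 p [575.62 183.43 184.43] F [0.96 0.14 7.03] M [ 0.057 -0.168 -0.034] gap 0.0085 t 18.475
```

```bash
python3 -m handwheel '{"deltas": [[-1,0,0,-0.015,0.4],[-1,0,0,0,0.4],[-1,0,0,0,0],[-1,0,0,0,0]]}' >/dev/null; python3 st.py; python3 -m handwheel '{"deltas": [[-1,0,0,0,0.4],[-1,0,0,0,0.4],[-1,0,0,0,0],[-1,0,0,0,0]]}' >/dev/null; python3 st.py
```

```text
psi 132.31 p [575.69 183.29 184.45] F [ 2.4  -1.38  2.26] M [-0.225 -0.669  0.006] gap 0.0083 t 18.975
psi 124.31 p [575.72 183.24 184.47] F [ 3.72 -2.51  2.91] M [-0.484 -0.752 -0.004] gap 0.0083 t 19.475
```

```bash
python3 -m handwheel '{"deltas": [[-1,-0.022,0.01,0,0],[-1,0,0,0,0],[-1,0,0,0,0]]}' >/dev/null; python3 st.py; python3 -m handwheel '{"deltas": [[-1,0,0,0,0.3],[-1,0,0,0,0],[-1,0,0,0,0]]}' >/dev/null; python3 st.py
```

```text
psi 124.27 p [575.88 183.16 184.44] F [ 0.62 -0.92  4.04] M [-0.2   -0.138  0.068] gap 0.008 t 19.85
psi 121.3 p [576.03 183.17 184.45] F [ 0.63 -1.59  3.45] M [-0.231 -0.088 -0.015] gap 0.0078 t 20.225
```

```bash
python3 - <<'E'
from h import *
c=cam('scene')
a=c['frame'][185:305,370:520]; cv2.imwrite('pics/s3.png',cv2.resize(a[...,::-1],None,fx=4.5,fy=4.5,interpolation=cv2.INTER_CUBIC))
E
```

```text
(no output)
```

View pics/s3.png

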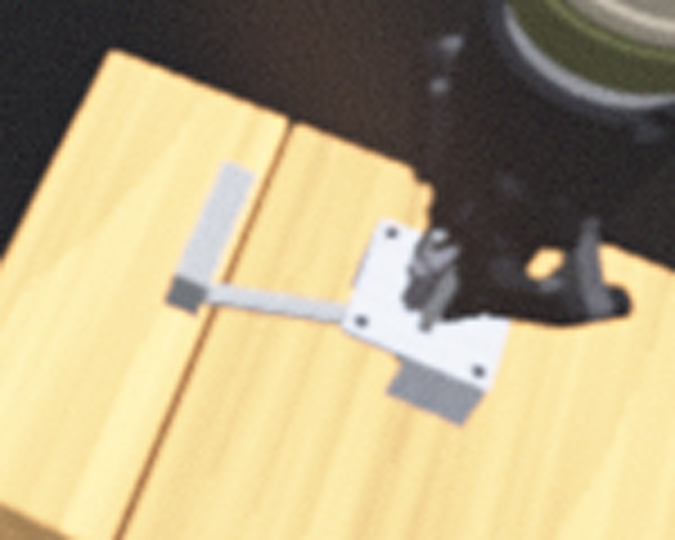

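The crop shows the tongue moving: its tip is now just entering the keep at crop (205,293). I'll keep turning in small steps and feel for the stop.

```bash
for k in 1; do python3 -m handwheel '{"deltas": [[-1,0,0,0,0.2],[-1,0,0,0,0.2],[-1,0,0,0,0],[-1,0,0,0,0]]}' >/dev/null; python3 st.py; done;  python3 -m handwheel '{"deltas": [[-1,0,0,0,0.2],[-1,0,0,0,0.2],[-1,0,0,0,0],[-1,0,0,0,0]]}' >/dev/null; python3 st.py
```

```text
psi 117.24 p [576.18 183.08 184.47] F [-0.59  0.02  4.4 ] M [-0.165  0.088  0.061] gap 0.0078 t 20.775
psi 113.24 p [576.22 183.05 184.46] F [0.07 0.09 2.94] M [-0.172  0.106  0.047] gap 0.0084 t 21.275
```

```bash
python3 -m handwheel '{"deltas": [[-1,0,0,0,0.2],[-1,0,0,0,0],[-1,0,0,0,0]]}' >/dev/null; python3 st.py;  python3 -m handwheel '{"deltas": [[-1,0,0,0,0.2],[-1,0,0,0,0],[-1,0,0,0,0]]}' >/dev/null; python3 st.py; python3 -m handwheel '{"deltas": [[-1,0,0,0,0.2],[-1,0,0,0,0],[-1,0,0,0,0]]}' >/dev/null; python3 st.py
```

```text
psi 111.24 p [576.23 183.05 184.46] F [-1.19 -1.54  3.58] M [-0.245  0.135  0.012] gap 0.0085 t 21.65
psi 109.24 p [576.22 183.05 184.45] F [ 0.18 -1.13  3.82] M [-0.306  0.204  0.003] gap 0.0082 t 22.025
psi 107.24 p [576.21 183.05 184.45] F [-1.26 -1.3   3.82] M [-0.344  0.3   -0.006] gap 0.008 t 22.4
```

```bash
python3 -m handwheel '{"deltas": [[-1,-0.007,-0.014,0,0.2],[-1,0,0,0,0],[-1,0,0,0,0]]}' >/dev/null; python3 st.py;  python3 -m handwheel '{"deltas": [[-1,0,0,0,0.2],[-1,0,0,0,0],[-1,0,0,0,0]]}' >/dev/null; python3 st.py; python3 - <<'E'
from h import *
c=cam('scene')
P=cloud(c); n=(np.hypot(P[...,0]-.574,P[...,1]-.183)<.1)&(np.hypot(P[...,0]-.574,P[...,1]-.183)>.05)&(abs(P[...,2]-.085)<.006)&(P[...,1]<.15)
f=c['frame'].astype(int); n&=(f.max(2)-f.min(2)<45)
q=P[n][:,:2]; print(len(q)); a=np.degrees(np.arctan2(q[:,1]-.183,q[:,0]-.574)); print(np.percentile(a,[10,50,90]))
E
```

```text
psi 105.25 p [576.11 182.88 184.48] F [0.34 1.18 1.77] M [ 0.11  -0.177  0.009] gap 0.0084 t 22.775
psi 103.25 p [576.26 182.86 184.49] F [ 2.96  0.47 -0.87] M [ 0.417 -0.623  0.139] gap 0.0081 t 23.15
103
[-97.11047582 -92.32339219 -77.58634437]
```

```bash
python3 -m handwheel '{"deltas": [[-1,0,0,0.01,0]]}' >/dev/null; python3 st.py;  python3 -m handwheel '{"deltas": [[-1,0,0,0.0,0]]}' >/dev/null; python3 st.py; python3 -m handwheel '{"deltas": [[-1,0,0,0,0.05],[-1,0,0,0,0]]}' >/dev/null; python3 st.py;python3 -m handwheel '{"deltas": [[-1,0,0,0.0,0]]}' >/dev/null; python3 st.py
```

```text
psi 103.25 p [576.24 182.84 184.46] F [1.44 1.42 3.07] M [ 0.41  -0.504  0.208] gap 0.0083 t 23.325
psi 103.25 p [576.23 182.85 184.48] F [2.93 2.53 2.28] M [ 0.477 -0.63   0.16 ] gap 0.0082 t 23.45
psi 102.74 p [576.25 182.81 184.48] F [3.07 2.31 1.93] M [ 0.591 -0.763  0.176] gap 0.0085 t 23.7
psi 102.75 p [576.23 182.84 184.47] F [5.29 2.32 2.61] M [ 0.657 -0.845  0.182] gap 0.0079 t 23.825
```

The torque steadies at about 0.18 N·m at 69° from home, so the key is firmly against its stop. The tongue has swung about 39°. Now I'll turn back, retracing the lateral corrections.

```bash
python3 -m handwheel '{"deltas": [[-1,0.007,0.014,0,-0.35],[-1,0,0,0,-0.4],[-1,0,0,0,-0.4],[-1,0,0,0,-0.4],[-1,0,0,0,-0.4],[-1,0,0,0,0],[-1,0,0,0,0]]}' >/dev/null; python3 st.py; python3 -m handwheel '{"deltas": [[-1,0.022,-0.01,0,-0.4],[-1,0,0,0,-0.4],[-1,0,0,0,-0.4],[-1,0,0,0,0],[-1,0,0,0,0]]}' >/dev/null; python3 st.py
```

```text
psi 122.2 p [575.58 182.51 184.42] F [ 0.94 -0.11  5.05] M [ 0.093 -0.124 -0.02 ] gap 0.008 t 24.7
psi 134.2 p [574.89 182.93 184.41] F [ 0.42 -0.18  5.65] M [ 0.043 -0.121  0.027] gap 0.0084 t 25.325
```

```bash
python3 -m handwheel '{"deltas": [[-1,0,0,0,-0.4],[-1,0.012,-0.02,0,-0.4],[-1,0,0,0,-0.4],[-1,0,0,0,-0.4],[-1,0,0,0,0],[-1,0,0,0,0]]}' >/dev/null; python3 st.py; python3 -m handwheel '{"deltas": [[-1,0,0,0,-0.4],[-1,0,0,0,-0.4],[-1,0,0,0,-0.4],[-1,0,0,0,-0.4],[-1,0,0,0,-0.6],[-1,0,0,0,0],[-1,0,0,0,0]]}' >/dev/null; python3 st.py
```

```text
psi 150.2 p [574.   182.76 184.43] F [ 1.33 -0.14  5.01] M [ 0.05  -0.212  0.029] gap 0.0079 t 26.075
psi 172.21 p [573.9  182.82 184.43] F [ 1.2  -0.92  5.63] M [ 0.156 -0.105  0.067] gap 0.0082 t 26.95
```

```bash
python3 -m handwheel '{"deltas": [[-1,-0.012,0,-0.03,0],[-1,0,0,-0.05,0],[-1,0,0,-0.05,0],[-1,0,0,0,0],[-1,0,0,0,0]]}' >/dev/null; python3 st.py
```

```text
psi 172.24 p [574.91 183.18 189.15] F [ 0.03 -0.55 -0.93] M [0.036 0.073 0.001] gap 0.0081 t 27.575
```

```bash
python3 -m handwheel '{"deltas": [[-1,0,0,-0.08,0],[-1,0,0,-0.08,0],[-1,0,0,-0.08,0],[-1,0,0,0,0]]}' >/dev/null; python3 st.py; python3 -m handwheel '{"deltas": [[-1,0,0,-0.1,0],[-1,0,0,-0.2,0],[-1,0,0,-0.4,0],[-1,0,0,-0.4,0],[-1,0,0,-0.4,0],[-1,0,0,0,0],[-1,0,0,0,0]]}' >/dev/null; python3 st.py
cat > ft.py <<'E'
from h import *
s,T,p=tool();c=cam('wrist');Q=(cloud(c)-p)@T*1000
for v in (236,244,252,260):
    r=Q[v,290:350]; ok=(abs(r[:,0]-17)<5)&(abs(r[:,1])<12)&(abs(r[:,2]-55)<20)
    if ok.any():print('key face x',np.median(r[ok,0]),'y',r[ok,1].min(),r[ok,1].max())
k=(abs(Q[...,0]-11)<3)&(abs(Q[...,1])<13)&(abs(Q[...,1])>7)&(abs(Q[...,2]-52)<8);print('pad',Q[k&(Q[...,1]<0)].mean(0),Q[k&(Q[...,1]>0)].mean(0))
save(c,'w5.png')
a=cam('side')['frame'][245:345,200:320]; b=cam('scene')['frame'][185:285,380:500]
cv2.imwrite('pics/t5.png',cv2.resize(np.hstack([a,b])[...,::-1],None,fx=3.3,fy=3.3,interpolation=cv2.INTER_CUBIC))
E
python3 ft.py
```

```text
psi 172.24 p [575.39 183.28 199.42] F [ 0.31  1.03 -0.83] M [-0.01   0.048  0.012] gap 0.0081 t 28.075
psi 172.24 p [575.02 183.17 258.74] F [ 0.62 -0.03 -1.28] M [-0.035  0.007  0.027] gap 0.008 t 28.95
key face x 16.483370566966276 y -5.538323478882739 3.339850568389723
key face x 16.49643763150583 y -5.247477846798371 3.053361997982097
key face x 16.406656891491195 y -5.486726683038227 3.354562416285364
key face x 16.250381199542808 y -5.177467842915765 3.0836573067315713
pad [ 9.75280105 -9.37911714 51.58291062] [ 9.72089052  8.33181352 51.56105487]
```

View pics/t5.png

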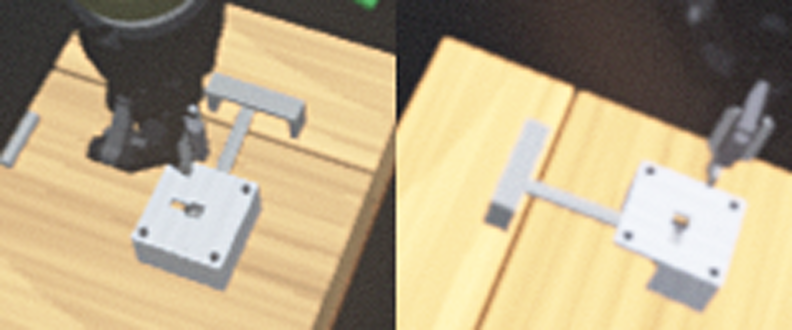

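Both views show the tongue well under the keep, at crop (238,125) and (530,188), and the key unmoved in the grip. Next the key goes back to the block.

```bash
python3 -m handwheel '{"deltas": [[-1,0,0,0,-0.48],[-1,0.018,-0.94,0,0],[-1,0.018,-0.94,0,0],[-1,0.018,-0.94,0,0],[-1,0.018,-0.94,0,0],[-1,0.018,-0.94,0,0],[-1,0.018,-0.94,0,0],[-1,0.018,-0.94,0,0],[-1,0.018,-0.94,0,0],[-1,0.018,-0.94,0,0],[-1,0.018,-0.94,0,0],[-1,0.018,-0.94,0,0],[-1,0,0,0.9,0],[-1,0,0,0.9,0],[-1,0,0,0.6,0],[-1,0,0,0,0],[-1,0,0,0,0],[-1,0,0,0,0]]}' >/dev/null; python3 st.py
```

```text
psi 177.05 p [ 546.66 -229.78  164.36] F [ 0.   -0.18 -0.44] M [-0.054 -0.024  0.035] gap 0.0083 t 31.35
```

```bash
python3 -m handwheel '{"deltas": [[-1,0.033,0.018,0.1,0],[-1,0,0,0.1,0],[-1,0,0,0.1,0],[-1,0,0,0,0],[-1,0,0,0,0]]}' >/dev/null; python3 st.py; python3 -m handwheel '{"deltas": [[-1,0,0,0.08,0],[-1,0,0,0.08,0],[-1,0,0,0,0],[-1,0,0,0,0]]}' >/dev/null; python3 st.py
```

```text
psi 177.04 p [ 544.57 -228.62  150.8 ] F [ 0.11  0.26 -0.69] M [-0.027  0.042 -0.015] gap 0.008 t 31.975
psi 177.04 p [ 544.58 -228.61  144.45] F [ 0.18  0.93 -1.23] M [ 0.015 -0.042 -0.05 ] gap 0.0082 t 32.475
```

```bash
python3 -m handwheel '{"deltas": [[-1,-0.015,-0.008,0.06,0],[-1,0,0,0.06,0],[-1,0,0,0.06,0],[-1,0,0,0,0],[-1,0,0,0,0]]}' >/dev/null; python3 st.py; python3 -m handwheel '{"deltas": [[-1,0,0,0.08,0],[-1,0,0,0.08,0],[-1,0,0,0.08,0],[-1,0,0,0,0],[-1,0,0,0,0]]}' >/dev/null; python3 st.py
```

```text
psi 177.04 p [ 545.16 -228.96  137.27] F [-0.54 -0.27 -0.04] M [ 0.014 -0.013 -0.039] gap 0.0084 t 33.1
psi 177.04 p [ 545.18 -228.99  127.69] F [ 0.05 -0.18 -0.96] M [-0.038 -0.024 -0.017] gap 0.0084 t 33.725
```

```bash
python3 -m handwheel '{"deltas": [[-1,0,0,0.05,0],[-1,0,0,0.05,0],[-1,0,0,0.02,0],[-1,0,0,0,0],[-1,0,0,0,0]]}' >/dev/null; python3 st.py; python3 -m handwheel '{"deltas": [[-1,0,0,0.015,0],[-1,0,0,0,0],[-1,0,0,0,0]]}' >/dev/null; python3 st.py
```

```text
psi 177.04 p [ 545.19 -228.98  122.92] F [-0.09 -0.39 -0.4 ] M [-0.    -0.006 -0.045] gap 0.0084 t 34.35
psi 177.04 p [ 545.26 -229.    122.46] F [-0.02 -0.15 -0.22] M [0.005 0.066 0.012] gap 0.008 t 34.725
```

```bash
python3 -m handwheel '{"deltas": [[-1,0,0,0.015,0],[-1,0,0,0,0],[-1,0,0,0,0]]}' >/dev/null; python3 st.py; python3 -m handwheel '{"deltas": [[-1,0,0,0.01,0],[-1,0,0,0,0],[-1,0,0,0,0]]}' >/dev/null; python3 st.py
```

```text
psi 177.04 p [ 545.26 -229.01  122.41] F [-1.18  1.27  5.76] M [ 0.129  0.348 -0.051] gap 0.0085 t 35.1
psi 177.05 p [ 545.29 -228.99  122.36] F [-1.57  1.44  6.76] M [0.282 0.508 0.007] gap 0.0083 t 35.475
```

```bash
python3 -m handwheel '{"deltas": [[-1,0,0,-0.015,0],[-0.7,0,0,0,0],[-0.5,0,0,0,0],[-0.2,0,0,0,0],[0,0,0,0,0],[0,0,0,0,0],[0,0,0,0,0],[0,0,0,-0.3,0],[0,0,0,-0.5,0],[0,0,0,-0.7,0],[0,0,0,0,0],[0,0,0,0,0]]}' >/dev/null; python3 st.py
python3 - <<'E'
from h import *
c=cam('wrist');print(keymeas(c,(.5457,-.230),rad=.022))
save(c,'w6.png')
E
```

```text
psi 177.04 p [ 545.08 -228.91  181.9 ] F [-0.56 -0.13 -0.08] M [0.005 0.005 0.019] gap 0.0425 t 36.975
(np.float64(0.08258265543252621), np.int64(856), ((545.6065673828125, -230.19009399414062), (8.772977828979492, 36.51322937011719), 86.61305236816406), array([ 543.91553756, -230.20249721]))
```

View pics/w6.png

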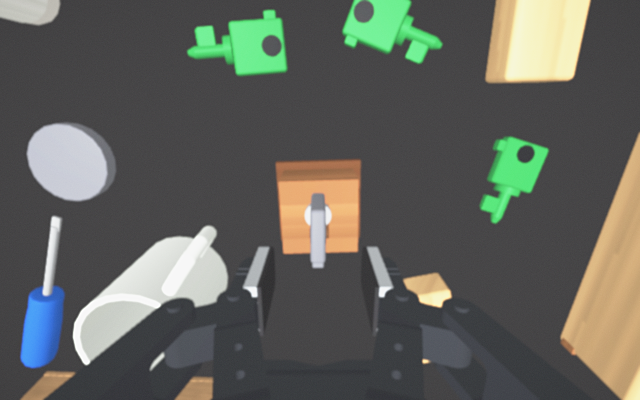

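The picture shows the key standing in the block at (318,228). Its top is at 82.6 mm, as before, and it is within 0.5 mm and 0.4° of where it started, with the gripper clear of everything.

```bash
python3 -m handwheel '{"deltas": [[0,0,0,-0.9,0],[0,0,0,-0.9,0],[0,0,0,0,0],[0,0,0,0,0],[0,0,0,0,0]]}' >/dev/null; python3 st.py; python3 -c "
from workcell import hand_in
print(hand_in())"
```

```text
psi 177.04 p [ 544.43 -228.56  252.03] F [ 0.51 -0.52 -0.22] M [-0.03   0.019 -0.012] gap 0.0425 t 37.65
the job is handed in; nothing more can be done
None
```

The chest is locked: the key was turned 69° to its firm stop (about 0.18 N·m), turned home, drawn out and stood fully down in its block; the tongue is under the keep, and the job was handed in at 37.7 s.

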